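Find the release groove of the case holder and hold its jaws open

TASK

Without gripping anything, put the closed fingertips on top of the stop plate of the round watch-case holder, then slide them counter-clockwise (seen from above) along the top of the rim to find the release groove. Press the key inside the groove all the way down, gently, and finish while still holding it down, so that the jaws stay open. Leave the watch case where it lies, and do not disturb the things around the holder.

Things in the scene. Friction and masses are not known exactly. Their poses are not given: they have to be found in the camera images.
- holder: round watch-case holder fixed to the bench, 200 mm across. Origin: centre of its underside, on the bench; z up; +x points to the stop plate. Angles are counter-clockwise seen from above, from its +x. Grey base plate 15 mm high out to radius 100 mm; a raised aluminium rim ring stands on it; the floor inside the rim is 22 mm high
- rim_centre (a point): centre of the rim ring, level with its flat top, 40 mm above the bench. Rim: radius 58 to 84 mm, middle of its top at radius 71 mm. ONE release groove cuts it, open at the top and to both sides, 41 degrees (about 50 mm) long; its centre lies anywhere from 95 to 215 degrees. The rest is smooth. The rim is set to another turn each day and cannot be turned by hand
- stop_top (a point): centre of the top of the stop plate, a dark steel block fixed across the rim at angle 0 (from -13 to +13 degrees, radius 56 to 87 mm), its flat top 42 mm above the bench, 2 mm higher than the rim. Its x points outward from the holder's centre
- way (a point): a point on top of the rim, 55 degrees counter-clockwise from the stop plate at radius 71 mm; the sweep passes it before any groove
- release (a joint): how far the release key is pressed, m: 0 up, 0.007 fully down. The key is a steel block that fills the groove's length and width, its top 7 mm below the rim's top. It goes straight down on a spring, about 3 N to start and 8 N fully down, comes up again when let go, and opens the jaws while it is down
- jaw_left (a joint): how far the jaws are open, m: 0 shut, 0.0049 open when the key is fully down
- watch: a brass watch case, 40 mm across, 11 mm high, lying loose on the nest between the two steel jaws in the middle of the holder; its underside is 28 mm above the bench. Origin: centre of underside. It must stay there
- spare_case: a loose brass watch case lying on the bench, 40 mm across, 11 mm high; bystander. Origin: centre of underside
- oil_jar: a small capped amber jar, 38 mm across, 45 mm high; bystander. Origin: centre of underside
- cup: a small open aluminium parts cup, 56 mm across, 35 mm high; bystander. Origin: centre of underside
- driver: a screwdriver lying on the bench, 130 mm long along its x; bystander
- bezel: a loose steel bezel ring, 38 mm across, 6 mm high; bystander. Origin: centre of underside
- stop: the stop plate (see stop_top); its origin and axes are those of the holder. The holder is a precision part: nowhere press it with more than 40 N
Things that resemble listed ones, but are neither listed nor needed, are in the scene too. What is shaped like the watch but blue or pink is not meant.

How it is judged:
On the way, in this order (a step that is already met when the one before it is completed fails the run):
1. the fingertips touch the stop plate (contact force between the fingers and stop above 0.3 N), for 0.05 s.
2. the fingertips slide in contact along the rim past 55 degrees from the stop plate (contact force between the fingers and holder above 0.3 N and horizontal distance between the grasp point and way below 0.02 m and value of joint release below 0.002 m), for 0.05 s.
3. a finger presses the key in the groove at least 5.5 mm down (value of joint release above 0.0055 m and contact force between the fingers and holder above 2 N), for 0.3 s.
At the end, for the whole second after the job is handed in: the fingers hold the release key at least 5.5 mm of its 7 mm down with 2 to 40 N, the jaws stand more than 3 mm open, and the watch case lies within 8 mm of where it was (all of step 3 and value of joint jaw_left above 0.003 m and contact force between the fingers and holder below 40 N and horizontal distance between watch and holder below 0.008 m and distance of watch from where it was at the start of the episode below 0.008 m); the arm keeps its last pose, push and grip.
It fails at once if the holder is pressed with more than 40 N (contact force between the arm and holder above 40 N).
It fails at once if the fingers press the holder with more than 40 N (contact force between the fingers and holder above 40 N).
It fails at once if the watch case is lifted or pushed off its nest (not (horizontal distance between watch and holder below 0.008 m and distance of watch from where it was at the start of the episode below 0.008 m)).
It fails at once if something around the holder is moved more than 20 mm or lifted (distance of any of spare_case, oil_jar, cup, driver, bezel from where it was at the start of the episode above 0.02 m).
It also fails if it takes over 72 s, if anything falls off the work surface, if the arm or the gripper's body presses on something with over 40 N, if the wrist force passes 120 N, or if a joint passes its speed limit or range.

ROBOT

A 6-joint arm with a two-finger parallel gripper is mounted at the origin on the work surface. World frame = base frame: x ahead of the robot, y to its left, z up, the work surface at z = 0. Lengths are in m, angles in rad, forces in N, time in s.
With the tool pointing down it reaches from about 0.325 to 0.775 m from the base axis. Payload 9.3 kg.
Tool frame: the origin (TCP) lies between the finger pads; the fingertips stand 17 mm ahead of it and the grasp point (between the pads) lies 2 mm behind it; z points along the fingers, y is the direction in which the jaws open and shut (so a half turn about z gives the same grasp; the last joint's range is limited). The gripper opens to 85 mm and grips with 20 to 120 N. Pads are 22 mm wide; open, the fingers measure 114 mm over their backs; the gripper's body (76 mm by 85 mm) begins 54 mm behind the grasp point. The pads swing forward as they close: fully open they stand 13 mm farther back than shut.
Start: joints at [1.123, 0.259, 0.021, 1.334, 0, 1.418], TCP at [0.16, 0.526, 0.248] pointing down, gripper open.
Joint ranges: [-3.04, 3.04], [-0.91, 1.82], [-1.04, 1.36], [-1.92, 1.95], [-1.52, 1.45], [-3.14, 3.14]. Speed limits (rad/s): [2.22, 2.22, 2.79, 3.14, 3.14, 3.14].

INTERFACE

Orientations are given as a rotation vector (axis times angle).
In Python, from rig import arm, jaws, optics, workorder gives the robot as it stands. Calls block until the motion is done:
- arm.move_ptp(position, orientation): joint-space move of the TCP to a pose.
- arm.move_linear(position, attitude=None, vel=0.15, contact_N=None): straight line of the TCP; attitude=None keeps the orientation; vel is the mean speed in m/s. With contact_N (N) it stops when the force on the tool has changed by that much, and returns True; else False.
- arm.set_joints(angles): joint-space move.
- jaws.command_gripper(opening, grasp_force=None): opening from 0.0 (shut) to 1.0 (fully open); grasp_force is the grip in N (None keeps the last); returns when the fingers have stopped.
- arm.pause(seconds).
- arm.inverse_kinematics(position, orientation): joint angles nearest the present ones, or None.
- arm.state(): the state.
- optics.camera(name): name is "side" or "top"; returns a dict with "pixels" (400x640x3 uint8, red, green, blue), "range_z" (400x640 float32, m along the optical axis (not along the pixel's ray), 0 where there is no reading), "mtx" (3x3 intrinsics, pixels), "rvec" (rotation vector, rad) and "tvec" (3), from world to camera coordinates, as OpenCV has them. Camera axes: x right, y down, z forward; pixel columns grow to the right and rows downward; lengths in m; the calibration is good to about 2 mm. A picture is of the moment at which its call begins.
A pose or a line that the arm cannot do raises arm.PlanningError and nothing moves.
- workorder.close_job(): hands the job in, once; it reports no verdict.
The state is a dict: "clock": time; "joints": joint angles; "qvel": joint speeds; "joint_efforts": joint torques, N m; "position": TCP position; "orientation": TCP orientation; "wrist_force": force on the tool from outside, world axes, zero at the start; "moment": the same for the moment, N m; "finger_gap": opening from 0.0 (shut) to 1.0 (fully open).
Only numpy, scipy, OpenCV 4.12 (cv2) and the standard library are available. Lean on these libraries where they do the work, as an engineer would, in place of code of your own. Each camera call takes 0.05 s, during which the arm holds its last target.

## Working session

There is one attempt and no reset: what is moved stays moved. The work goes in short steps, each a Python script; the robot and the scene stay as the last script left them, time stands still between calls to the robot, and variables do not carry over. Pictures are saved under pics/ and viewed, and the job is handed in when it is done.

```bash
ls; mkdir -p pics; python3 - <<'E'
from rig import arm,jaws,optics,workorder
import cv2,numpy as np
for n in("top","side"):
    c=optics.camera(n)
    np.savez(f"{n}0.npz",**c)
    cv2.imwrite(f"pics/{n}0.png",cv2.cvtColor(c["pixels"],cv2.COLOR_RGB2BGR))
    print(n,c["mtx"],c["rvec"],c["tvec"], -cv2.Rodrigues(np.array(c["rvec"]))[0].T@np.array(c["tvec"]))
print(arm.state())
E
```

```text
pics
top [[394.52150631   0.         321.58856597]
 [  0.         394.52150631 212.24554177]
 [  0.           0.           1.        ]] [ 2.19682876 -2.12843256  0.19777364] [0.00300422 0.57720075 0.63660547] [0.47821117 0.04484239 0.71255841]
side [[411.60296643   0.         322.77562096]
 [  0.         411.60296643 201.24635059]
 [  0.           0.           1.        ]] [ 2.28357003 -0.72453897  0.26905739] [-0.4690949   0.30338858  0.49641796] [ 0.32192765 -0.37460562  0.56085529]
{'clock': 0.1, 'joints': array([1.12338035e+00, 2.59144492e-01, 2.08424550e-02, 1.33367664e+00,
       4.99955154e-07, 1.41817486e+00]), 'qvel': array([-0.00058309, -0.00207462,  0.00148513,  0.00017086, -0.00027576,
        0.00046005]), 'joint_efforts': array([ 5.07009623e-03, -5.56698704e+01,  3.45068622e+01,  1.17070993e-02,
       -1.32371329e-04,  3.38869165e-05]), 'position': array([0.15971846, 0.52606929, 0.24772382]), 'orientation': array([-4.61335740e-01, -3.10718074e+00,  1.77384217e-03]), 'wrist_force': array([-0.69717089,  0.19156889, -0.55657749]), 'moment': array([-0.03122687, -0.01244552,  0.022696  ]), 'finger_gap': 1.0003604993172934}
```

View pics/top0.png

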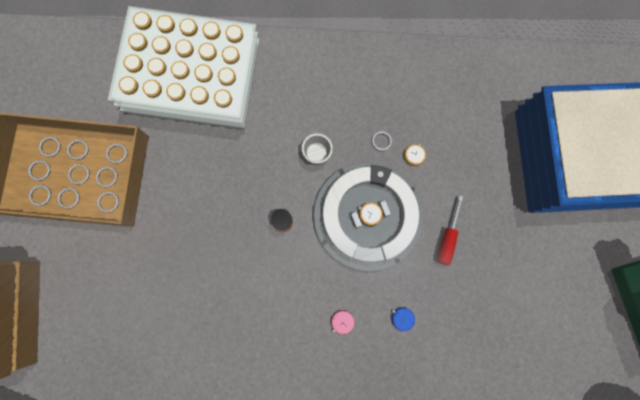

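View pics/side0.png

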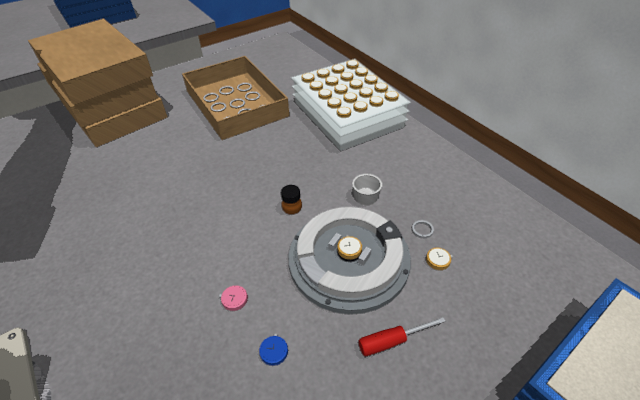

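The top view shows one round holder at about (368,217). Its dark stop plate is at (381,174) and there is a greyer arc, likely the groove, at about (370,254). The watch lies in the nest at (371,214) and the spare case is at (415,154). The bezel is at (382,141), cup (317,149), jar (282,220) and driver (452,230). The side view agrees.

Possible confusions:
- **Watch:** (371,214) in the nest, versus spare (415,154), tray cases around (180,60), pink (343,322) and blue (404,319). None of these needs touching.
- **Stop plate:** only (381,174).
- **Groove:** the arc at (370,254), to be checked in a crop.

```bash
cat > h.py <<'E'
import numpy as np,cv2
def load(n): return dict(np.load(n))
def ray(c,uv,z):
    R=cv2.Rodrigues(np.array(c["rvec"],float))[0];t=np.array(c["tvec"],float).ravel();C=-R.T@t
    uv=np.asarray(uv,float).reshape(-1,2)
    d=np.c_[(uv-c["mtx"][:2,2])/c["mtx"][[0,1],[0,1]],np.ones(len(uv))]@R
    return C+d*((z-C[2])/d[:,2])[:,None]
def proj(c,P): return cv2.projectPoints(np.asarray(P,float).reshape(-1,3),np.array(c["rvec"],float),np.array(c["tvec"],float),c["mtx"],None)[0][:,0]
E
python3 - <<'E'
from h import *
for n,(x0,y0,x1,y1) in(("top",(300,150,440,280)),("side",(275,190,425,320))):
    c=load(n+"0.npz");im=c["pixels"]
    cr=cv2.resize(im[y0:y1,x0:x1],None,fx=4.5,fy=4.5,interpolation=cv2.INTER_CUBIC)
    cv2.imwrite(f"pics/{n}_crop.png",cv2.cvtColor(cr,cv2.COLOR_RGB2BGR))
    H=im.max(2).astype(int)
    m=np.zeros(im.shape[:2],np.uint8)
    m[y0:y1,x0:x1]=((im.min(2)>175))[y0:y1,x0:x1]*255
    k,l,s,_=cv2.connectedComponentsWithStats(m)
    print(n,[(i,*s[i]) for i in range(1,k) if s[i][4]>30])
    v,u=np.nonzero(m); 
    R=cv2.Rodrigues(c["rvec"])[0];C=-R.T@c["tvec"]
    z=c["range_z"][v,u]; d=np.c_[(u-c["mtx"][0,2])/c["mtx"][0,0],(v-c["mtx"][1,2])/c["mtx"][1,1],np.ones(len(u))]
    P=(d*z[:,None])@R+C
    print("z pct",np.percentile(P[:,2],[5,25,50,75,95]), "xy med",np.median(P,0))
E
```

```text
top [(2, np.int32(306), np.int32(150), np.int32(26), np.int32(13), np.int32(228)), (3, np.int32(407), np.int32(150), np.int32(17), np.int32(13), np.int32(187)), (4, np.int32(324), np.int32(167), np.int32(60), np.int32(94), np.int32(1880)), (6, np.int32(383), np.int32(173), np.int32(36), np.int32(86), np.int32(1356)), (7, np.int32(381), np.int32(201), np.int32(9), np.int32(14), np.int32(64)), (8, np.int32(362), np.int32(204), np.int32(19), np.int32(19), np.int32(275)), (9, np.int32(353), np.int32(213), np.int32(8), np.int32(13), np.int32(62))]
z pct [0.00879734 0.03640681 0.03777275 0.03872058 0.03999463] xy med [ 0.58112828 -0.05807776  0.03777275]
side [(1, np.int32(357), np.int32(190), np.int32(22), np.int32(4), np.int32(63)), (2, np.int32(298), np.int32(207), np.int32(89), np.int32(48), np.int32(1287)), (5, np.int32(330), np.int32(234), np.int32(11), np.int32(11), np.int32(35)), (7, np.int32(340), np.int32(238), np.int32(20), np.int32(16), np.int32(248)), (8, np.int32(318), np.int32(238), np.int32(85), np.int32(54), np.int32(1544)), (9, np.int32(360), np.int32(247), np.int32(11), np.int32(13), np.int32(37))]
z pct [0.03688913 0.03811187 0.03881074 0.03941478 0.04033259] xy med [ 0.57864044 -0.07582821  0.03881074]
```

```bash
ls pics
```

```text
side0.png
side_crop.png
top0.png
top_crop.png
```

View pics/top_crop.png

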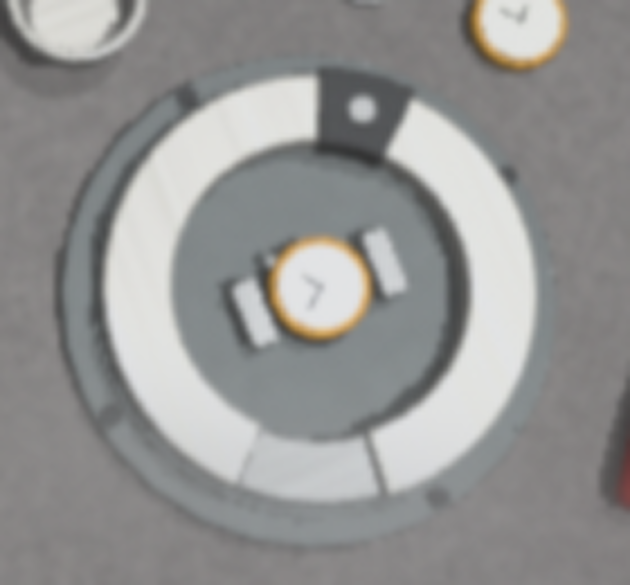

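View pics/side_crop.png

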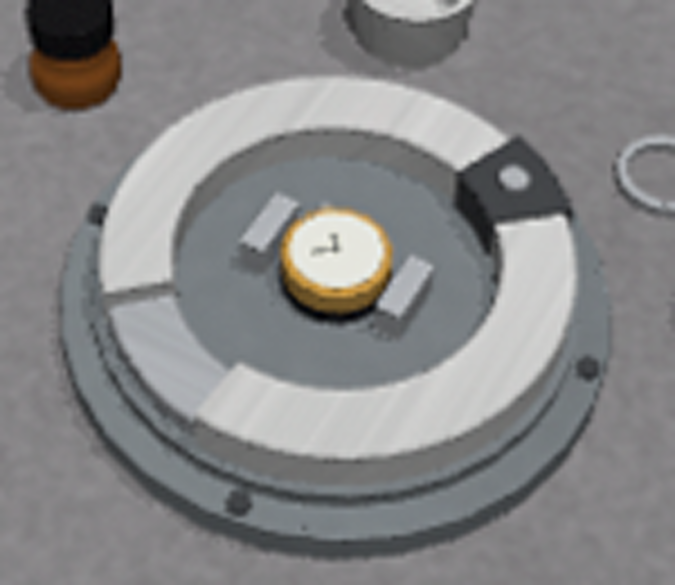

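The crops confirm it. The stop plate is at top pixel (381,174) with a bright screw head on it. The groove is the only step in the rim, with edges at about (355,254) and (383,254), and the grey key is sunk between them.

```bash
cat > fit.py <<'E'
from h import *
from scipy.optimize import least_squares
def fit(c,c0,verbose=True):
    im=c["pixels"]; g=cv2.GaussianBlur(im,(0,0),.7)
    m=((im.min(2)>165)*255).astype(np.uint8)
    cs,_=cv2.findContours(m,cv2.RETR_LIST,cv2.CHAIN_APPROX_NONE)
    P=ray(c,np.vstack(cs)[:,0],0.04)[:,:2]
    r=np.hypot(*(P-c0).T); P=P[(abs(r-71)<1) | (abs(r-.084)<.007)|(abs(r-.058)<.007)]
    def f(x):
        r=np.hypot(*(P-x[:2]).T); return np.where(r>.071,r-.084+x[2],r-.058-x[2])
    s=least_squares(f,[*c0,0],loss='soft_l1',f_scale=.001)
    cen=s.x[:2]; 
    if verbose: print("centre",cen,"edge",s.x[2],"rms",np.sqrt(np.mean(s.fun**2)),len(P))
    return cen
def prof(c,cen,z,rs):
    A=np.radians(np.arange(0,360,1.)); out=0
    g=cv2.cvtColor(c["pixels"],cv2.COLOR_RGB2GRAY).astype(np.float32)
    for r in rs:
        p=proj(c,np.c_[cen[0]+r*np.cos(A),cen[1]+r*np.sin(A),0*A+z]).astype(np.float32)
        out=out+cv2.remap(g,p[:,:1],p[:,1:],cv2.INTER_LINEAR)[:,0]
    return out/len(rs)
if __name__=="__main__":
    for n in("top","side"):
        c=load(n+"0.npz"); cen=fit(c,np.array([.565,-.045]) if 0 else ray(c,[[368,212]] if n=="top" else [[350,247]],.04)[0,:2])
        cen=fit(c,cen)
        dark=np.nonzero(prof(c,cen,.042,[.060,.064,.079,.083])<110)[0]
        w=np.degrees(np.angle(np.exp(1j*np.radians(dark)).mean()))
        print(n,"stop dir",w,len(dark),dark[[0,-1]])
        p=prof(c,cen,.04,[.067,.071,.075]); print(np.round(p[::2]).astype(int).tolist())
        ang=(np.arange(360)-w)
        v,u=np.nonzero((c["pixels"].max(2).astype(int)-c["pixels"].min(2)>60)); q=ray(c,np.c_[u,v],.039)[:,:2]; k=np.hypot(*(q-cen).T)<.03
        print("watch px centroid offset",(q[k].min(0)+q[k].max(0))/2-cen,k.sum())
E
python3 fit.py
```

```text
centre [ 0.57851312 -0.06452241] edge 0.0013099223610756122 rms 0.0013606076965756123 410
centre [ 0.5784159  -0.06461372] edge 0.0013595432754128943 rms 0.0011279630656221187 436
top stop dir -11.000000000000005 25 [  0 359]
[93, 151, 217, 225, 225, 223, 224, 224, 223, 224, 225, 225, 226, 225, 225, 222, 221, 223, 225, 225, 224, 224, 225, 224, 223, 223, 222, 222, 223, 222, 221, 220, 220, 221, 222, 223, 223, 223, 223, 223, 223, 223, 223, 223, 224, 224, 224, 224, 224, 225, 225, 225, 225, 225, 225, 224, 224, 224, 224, 223, 223, 223, 222, 222, 221, 221, 220, 219, 219, 218, 218, 217, 216, 216, 215, 215, 215, 214, 207, 189, 193, 196, 196, 196, 195, 196, 196, 197, 198, 198, 199, 200, 200, 201, 201, 202, 202, 200, 167, 154, 204, 217, 218, 218, 219, 220, 220, 221, 221, 222, 222, 223, 223, 224, 224, 225, 224, 224, 225, 225, 225, 226, 226, 226, 225, 226, 226, 227, 226, 226, 227, 226, 226, 226, 226, 226, 226, 226, 226, 225, 225, 225, 225, 226, 226, 226, 226, 226, 226, 225, 225, 225, 226, 225, 225, 226, 226, 225, 226, 226, 226, 226, 226, 226, 226, 225, 224, 204, 124, 88, 85, 90, 121, 161, 172, 16
[... 548 characters left out ...]
2, 202, 202, 203, 202, 202, 202, 202, 202, 202, 202, 202, 202, 202, 202, 202, 202, 201, 201, 201, 201, 201, 201, 202, 201, 201, 201, 201, 202, 193, 131, 113, 137, 169, 171, 172, 172, 171, 170, 170, 171, 172, 173, 173, 174, 174, 174, 174, 174, 174, 181, 196, 199, 205, 204, 201, 200, 206, 203, 200, 198, 200, 200, 200, 199, 201, 201, 199, 198, 198, 198, 199, 201, 200, 200, 200, 201, 202, 203, 203, 204, 204, 204, 202, 202, 202, 202, 202, 202, 202, 202, 202, 202, 202, 203, 203, 203, 204, 204, 204, 204, 204, 203, 204, 204, 205, 205, 205, 205, 206, 206, 206, 206, 206, 207, 207, 208, 208, 207, 122, 65, 69, 70, 69, 79, 121, 133, 137, 130, 81, 70]
watch px centroid offset [-0.00111907 -0.00211301] 163
```

```bash
cat >> h.py <<'E'
from scipy.spatial.transform import Rotation as Ro
C0=np.array([.5784,-.0647]); W0=-11.5
def pt(a,z,r=.071):  # a: holder angle deg
    t=np.radians(a+W0); return np.array([C0[0]+r*np.cos(t),C0[1]+r*np.sin(t),z])
def ori(yaw): # tool y direction = yaw deg, z down
    t=np.radians(yaw); y=np.array([np.cos(t),np.sin(t),0]); z=np.array([0,0,-1.]); x=np.cross(y,z)
    return Ro.from_matrix(np.c_[x,y,z]).as_rotvec()
E
python3 - <<'E'
from h import *
from rig import arm
s=arm.state(); print(Ro.from_rotvec(s["orientation"]).as_matrix().round(2))
for yaw in(177.5,-2.5):
  for a in(0,55,120,189):
    for z in (.06,): 
      q=arm.inverse_kinematics(pt(a,z),ori(yaw)); print(yaw,a,None if q is None else np.round(q,2))
E
```

```text
[[-0.96  0.29 -0.  ]
 [ 0.29  0.96 -0.  ]
 [ 0.   -0.   -1.  ]]
177.5 0 [-0.25  0.53 -0.04  1.   -0.   -1.78]
177.5 55 [-0.16  0.5  -0.1   0.97 -0.   -1.69]
177.5 120 [-0.15  0.39 -0.29  0.89 -0.   -1.67]
177.5 189 [-0.29  0.32 -0.4   0.85 -0.   -1.81]
-2.5 0 [-0.25  0.53 -0.04  1.    0.    1.36]
-2.5 55 [-0.16  0.5  -0.1   0.97 -0.    1.46]
-2.5 120 [-0.15  0.39 -0.29  0.89 -0.    1.47]
-2.5 189 [-0.29  0.32 -0.4   0.85  0.    1.33]
```

```bash
python3 - <<'E'
from h import *
from rig import arm,jaws,optics
jaws.command_gripper(0.0,20)
arm.move_ptp(pt(0,.16),ori(-2.5))
arm.move_linear(pt(0,.085),vel=.1)
arm.pause(.2)
s=arm.state(); print(s["clock"],s["position"],pt(0,.085),s["wrist_force"],s["finger_gap"])
for n in("top","side"):
    c=optics.camera(n);np.savez(n+"1.npz",**c);cv2.imwrite(f"pics/{n}1.png",cv2.cvtColor(c["pixels"],cv2.COLOR_RGB2BGR))
E
```

```text
4.725 [ 0.64829231 -0.0789346   0.08569343] [ 0.64797465 -0.07885512  0.085     ] [-0.03239877 -0.04994273 -0.04028329] 0.0012994172386667534
```

View pics/side1.png

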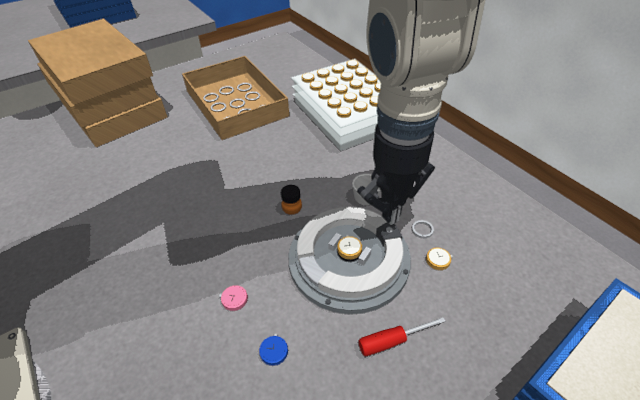

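View pics/top1.png

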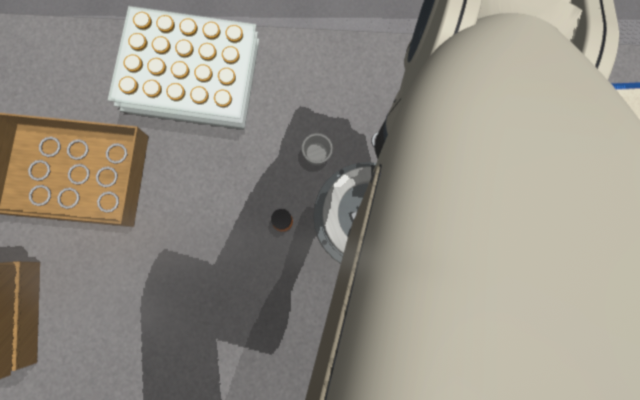

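In the side view the closed fingertips, at about (390,232), hang just above the dark stop plate, so the position looks right. The top view is covered by the arm. Next is a slow touch-down.

```bash
python3 - <<'E'
from h import *
from rig import arm,jaws,optics
arm.move_linear(pt(0,.066),vel=.05)
r=arm.move_linear(pt(0,.054),vel=.01,contact_N=2.5)
for i in range(4):
    s=arm.state(); print(r,round(s["clock"],2),s["position"].round(4),s["wrist_force"].round(2)); arm.pause(.1)
E
```

```text
True 6.1 [ 0.648  -0.0788  0.0591] [-0.32 -0.26  5.48]
True 6.2 [ 0.648  -0.0788  0.0591] [-0.02 -0.42  5.76]
True 6.3 [ 0.6479 -0.0789  0.0591] [-1.04 -0.37  5.13]
True 6.4 [ 0.6479 -0.0788  0.0591] [-0.56 -1.01  4.54]
```

```bash
cat > slide.py <<'E'
from h import *
from rig import arm
def F():
    f=[]
    for _ in range(3): f.append(arm.state()["wrist_force"]); arm.pause(.01)
    return np.mean(f,0)
def slide(a0,a1,step,zc,tgt=5.,k=4e-5,vel=.03,zmin=.0555,stop_on_loss=False):
    log=[];a=a0
    while a<a1-1e-6:
        a=min(a+step,a1)
        try: arm.move_linear(pt(a,zc),vel=vel)
        except arm.PlanningError as e: print("plan",e); break
        f=F(); s=arm.state(); log.append((a,round(zc*1e3,2),round(s["position"][2]*1e3,2),f.round(1).tolist()))
        if f[2]>25: print("HIGH"); break
        if f[2]<1 and stop_on_loss: break
        zc=max(zmin,zc+np.clip(k*(f[2]-tgt),-3e-4,6e-4))
    for l in log: print(*l)
    print("clock",round(arm.state()["clock"],2)); return a,zc
E
python3 - <<'E'
from slide import *
slide(0,20,4,.0590)
E
```

```text
4 59.0 59.12 [0.1, 1.8, 3.8]
8 58.95 59.1 [0.6, -0.5, 4.5]
12 58.93 59.14 [0.7, -1.8, 5.2]
16 58.94 59.05 [-0.1, -1.2, 5.9]
20 58.97 58.49 [0.1, 1.0, 1.1]
clock 8.21
```

```bash
python3 - <<'E'
from slide import *
arm.move_linear(pt(25,.0588),vel=.03); print(F(),arm.state()["position"])
print(arm.move_linear(pt(27,.0555),vel=.01,contact_N=2.5)); print(F(),arm.state()["position"])
z=arm.state()["position"][2]-.0001
slide(28,64,4,z)
E
```

```text
[-0.03122951 -0.28941855 -0.24741384] [ 0.64727711 -0.04790184  0.05864293]
True
[-0.49550935 -0.4295246   4.80558193] [ 0.64721292 -0.04701398  0.05702992]
32 56.93 57.04 [-0.0, 1.7, 4.4]
36 56.9 57.05 [0.7, -0.1, 4.6]
40 56.89 57.04 [1.1, -0.9, 5.6]
44 56.91 57.02 [1.3, -1.3, 5.7]
48 56.94 57.04 [1.1, -0.7, 6.2]
52 56.99 57.02 [0.9, -0.8, 5.7]
56 57.02 57.03 [0.7, 0.3, 5.9]
60 57.05 57.03 [0.8, -0.0, 5.7]
64 57.08 57.04 [-0.4, -0.1, 5.5]
clock 12.09
```

```bash
python3 - <<'E'
from slide import *
slide(64,189,4,.05705,k=4e-5,stop_on_loss=True)
E
```

```text
68 57.05 57.05 [0.5, -0.4, 5.4]
72 57.07 57.06 [-0.0, -0.1, 6.1]
76 57.11 57.04 [0.5, -0.1, 5.2]
80 57.12 57.04 [0.1, 0.1, 4.6]
84 57.1 57.03 [-0.0, 0.2, 4.3]
88 57.08 57.05 [0.2, 0.2, 4.7]
92 57.06 57.03 [-0.2, 0.2, 5.0]
96 57.06 57.04 [-0.4, -0.1, 4.0]
100 57.02 57.03 [0.3, 0.3, 4.4]
104 56.99 57.05 [0.9, 0.1, 4.9]
108 56.99 57.0 [0.4, -0.1, 5.0]
112 56.99 57.03 [0.4, -0.4, 5.2]
116 57.0 57.01 [1.0, 0.2, 6.0]
120 57.04 57.02 [0.4, -0.0, 5.4]
124 57.05 57.03 [0.5, 0.3, 5.5]
128 57.07 57.0 [0.1, 0.0, 4.7]
132 57.06 57.02 [0.2, 0.0, 5.1]
136 57.06 57.01 [0.2, 0.1, 4.5]
140 57.04 57.02 [0.1, 0.1, 4.2]
144 57.01 57.03 [0.5, 0.1, 4.4]
148 56.99 57.0 [0.8, 0.4, 4.8]
152 56.98 56.99 [0.6, 0.8, 4.7]
156 56.97 56.99 [0.6, 1.5, 5.5]
160 56.99 56.98 [1.6, 1.3, 4.9]
164 56.98 56.96 [1.2, 1.6, 4.8]
168 56.98 56.91 [0.1, 0.6, 5.1]
172 56.98 56.65 [-0.2, -0.1, 1.5]
176 56.84 56.66 [-0.5, 0.5, 0.3]
clock 21.66
```

Contact dropped out at 171–172°, where the camera puts the groove's near edge. Next I move to its centre and press gently.

```bash
python3 - <<'E'
from slide import *
arm.move_linear(pt(188.3,.0568),vel=.03); print(F(),arm.state()["position"])
print(arm.move_linear(pt(188.3,.0470),vel=.01,contact_N=2.)); print("key",F(),arm.state()["position"])
z=.0485
while z>.0424:
    arm.move_linear(pt(188.3,z),vel=.008); f=F();p=arm.state()["position"]; print(round(z,4),f.round(1),p.round(4))
    if f[2]>11 : break
    z-=.001 if z>.0445 else .0003
print(arm.state()["clock"])
E
```

```text
[ 0.02704999  0.31476782 -0.25200777] [ 0.50747165 -0.06078164  0.05680018]
True
key [ 0.53068367 -0.42710494  3.00019938] [ 0.50747654 -0.06068821  0.04930784]
0.0485 [-0.4  0.9  3.7] [ 0.5075 -0.0607  0.0485]
0.0475 [-0.1  0.5  3.8] [ 0.5075 -0.0607  0.0475]
0.0465 [-0.7  0.2  4.7] [ 0.5075 -0.0607  0.0465]
0.0455 [-0.9  0.3  5.9] [ 0.5075 -0.0607  0.0455]
0.0445 [-1.2  0.6  5.6] [ 0.5075 -0.0607  0.0446]
0.0442 [-1.   0.2  5.8] [ 0.5075 -0.0607  0.0443]
0.0439 [-1.2  0.3  6. ] [ 0.5075 -0.0608  0.044 ]
0.0436 [-1.2  0.9  6.7] [ 0.5075 -0.0607  0.0437]
0.0433 [-1.3  1.1  6.8] [ 0.5075 -0.0607  0.0435]
0.043 [-1.5  0.9  6.7] [ 0.5075 -0.0607  0.0432]
0.0427 [-1.1  0.5  7.2] [ 0.5075 -0.0607  0.043 ]
26.2083
```

```bash
python3 - <<'E'
from slide import *
from rig import optics
z=.0427
while z>.0415:
    z-=.0002
    arm.move_linear(pt(188.3,z),vel=.008); f=F();p=arm.state()["position"]; print(round(z,4),f.round(1),p.round(4))
    if f[2]>10.5 : break
for i in range(4): arm.pause(.4); print(F().round(1),arm.state()["position"].round(4))
print(arm.state()["clock"])
for n in("top","side"):
    c=optics.camera(n);np.savez(n+"2.npz",**c)
    cv2.imwrite(f"pics/{n}2.png",cv2.cvtColor(c["pixels"],cv2.COLOR_RGB2BGR))
    o=load(n+"0.npz")["pixels"]
    if n=="side":
        cr=np.vstack([cv2.resize(x[200:300,280:440],None,fx=2.9,fy=2.9,interpolation=cv2.INTER_CUBIC) for x in(o,c["pixels"])])
        cv2.imwrite("pics/side2_crop.png",cv2.cvtColor(cr,cv2.COLOR_RGB2BGR))
E
```

```text
0.0425 [-2.4  0.7  9.5] [ 0.5075 -0.0607  0.0429]
0.0423 [-2.7  1.9 11.2] [ 0.5075 -0.0607  0.0429]
[-3.2  1.5 11.5] [ 0.5075 -0.0607  0.0428]
[-3.1  1.2 11.6] [ 0.5075 -0.0607  0.0429]
[-2.8  0.7 11.7] [ 0.5075 -0.0607  0.0428]
[-2.5  1.  11.7] [ 0.5075 -0.0607  0.0428]
28.4583
```

View pics/side2_crop.png

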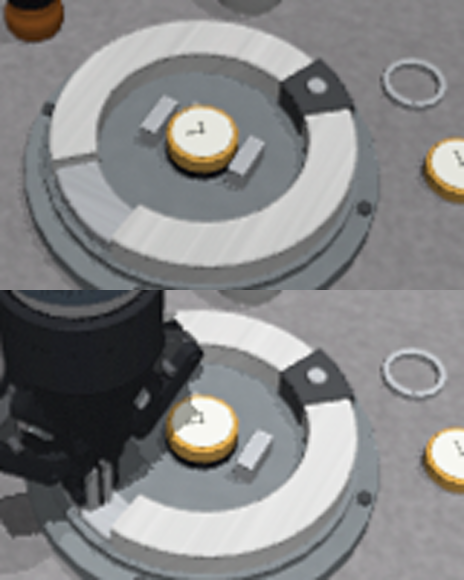

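View pics/side2.png

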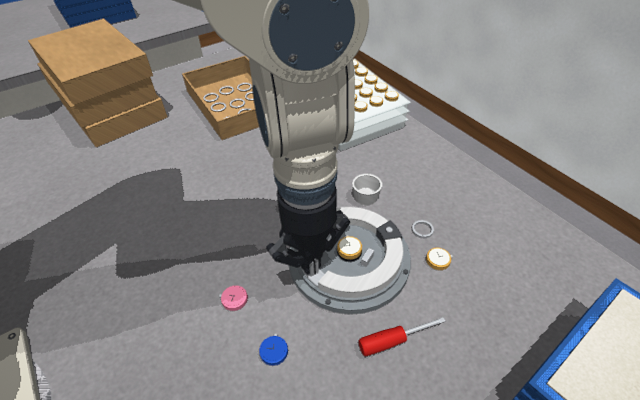

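The side crop shows the fingers in the groove with the key held down. The near jaw has moved outward from about (367,254) and a gap now shows beside the watch. The watch at (349,247) and the bystanders look unmoved. The force is steady at about 11.7 N against the end stop.

```bash
python3 - <<'E'
from rig import arm,workorder
print(workorder.close_job()); s=arm.state(); print(s["clock"],s["position"],s["wrist_force"])
E
```

```text
the job is handed in; nothing more can be done
None
the job is handed in; nothing more can be done
```

I handed the job in with the closed fingertips still holding the release key fully down. No verdict was reported.

- **Touch and sweep:** The fingertips touched the stop plate at about 5 N. They then slid counter-clockwise at about 4–6 N and passed the 55° point in contact. Contact was briefly lost stepping down from the stop plate between about 20° and 27°, so I lowered them onto the rim there.
- **Groove:** Contact dropped out at 171–172°, matching the near edge seen in the camera images (about 168.5°). I pressed at 188°, within about a degree of the groove's centre.
- **Press:** The key went down about 7 mm to its end stop. Tool height was 42.8–42.9 mm, against 43.0 mm expected, and the wrist force held steady at about 11.7 N for 1.6 s before I handed in.
- **Last checks:** In the final side image, one jaw had clearly moved away from the watch. The arm hid the other jaw. The watch and the visible nearby items looked unmoved by eye. The arm hid the oil jar in that view, and I did not look at the final top picture. I did not measure the jaw opening in mm.
- **Limits:** The last clock reading before hand-in was 28.5 s of the 72 s allowed. No recorded wrist-force reading exceeded about 12 N.

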